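# Square up to the tick and poise the pencil

### The job

Get ready to square a pencil line across the base board of the wooden demonstrator stand: lay the steel square flat on the bench with its stock flush against the board's front edge and its blade over the board, the blade's outer edge on the drawn tick, and let it go. Then draw the mechanical pencil out of the tool block, turn it from upright to a writing slant of about 45 degrees and hold it, point down, about 2 cm above the middle of the blade's outer edge, touching neither board nor square. Finish while still holding the pencil raised there, with the square still in place and the other things left where they are.

Things in the scene. Friction and masses are not known exactly. Their poses are not given: they have to be found in the camera images.
- stand: Wooden stand, fixed, with a flat base board 200 (x) by 320 (y) by 10 mm thick on the bench; its straight front edge (x = -100 mm) faces the robot. Upright with meter at the +y end (y above +124 mm, 240 mm high). Shallow tray glued on the base (x +7 to +92, y -55 to +75 mm, top 32 mm above the bench). Origin: centre of the underside, z up.
- stand_tick (a point): Where the drawn tick meets the base's front edge, on its top face, at (-100, -30, 10) mm in the stand. The tick is a dark pencil stroke 30 mm long, 2 mm wide, running inward from the edge. Axes as the stand's: x inward over the board, square to the edge; y along the edge.
- square: Steel engineer's square, 0.3 kg, lying stably on its stock. Stock 24 (x) by 64 (y) by 22 mm high. Blade 90 by 20 by 2 mm stands out to +x at one end of the stock (x 12 to 102, y 12 to 32, z 11 to 13 mm): on the bench it passes 1 mm over the 10 mm board. Grip the stock by its ends (64 mm, fingers stay off the board) or across it. Origin: centre of the stock's underside, z up.
- square_line (a point): Middle of the blade's outer edge (the edge in line with the stock's end), on the blade's top face: (57, 32, 13) mm in the square. Axes as the square's.
- square_face_a (a point): Point on the stock's inner face (the face the blade stands out from; it goes against the board's edge), near the blade's outer end: (12, 30, 5) mm in the square.
- square_face_b (a point): The other point on that face, near the stock's free end: (12, -30, 5) mm in the square.
- block: Drilled wooden tool block, fixed, 160 (x) by 50 (y) by 70 mm high, with three upright holes 13.5 mm wide, 58 mm deep at x = -50, 0, +50 mm. Pencil, nut driver and marker stand in them in any order. Origin: centre of its underside, z up.
- pencil: Mechanical pencil, 30 g, standing point down and loose (leaning up to 4 degrees) in a hole of the block: 150 mm long, black round barrel 12 mm thick from 20 to 132 mm above its point, then a thin steel push cap 7 mm thick, 18 mm long; top 162 mm above the bench, 92 mm stand out of the block. Origin at its point, z towards the cap.
- pencil_point (a point): The pencil's writing point, 12 mm above the bench while it stands in the block.
- nutdriver: Nut driver standing in one of the block's holes: smooth wooden handle 26 mm thick, its top about 138 mm above the bench. Origin at its lower end, z along it. A bystander.
- marker: Capped marker pen standing in one of the block's holes: plain fat white cap 18 mm thick, its top about 124 mm above the bench. Origin at its lower end, z along it. A bystander.
- lemon: Half lemon, cut face down, 62 mm across and 38 mm high. Origin under its centre. A bystander.
- beaker: Glass beaker, 68 mm across and 90 mm high. Origin under its centre. A bystander.
- jar: Amber glass jar with a brass lid, 62 mm across and 75 mm high. Origin under its centre. A bystander.
- multimeter: Black handheld multimeter lying on its back, 150 (x) by 76 by 40 mm high. Origin under its centre. A bystander.
- scissors: Scissors lying flat, about 180 mm long along x, 9 mm high. Origin under the pivot. A bystander.
- copper_strip: Copper electrode strip lying flat, 100 (x) by 22 by 4 mm. Origin under its centre. A bystander.
Not all that is in view belongs to the job. Of the things that look like the block, take the one that is farthest from the robot's base at the start.

How it is judged (in metres and radians):
On the way, in this order (a step that is already met when the one before it is completed fails the run):
1. the square lies on the bench, its stock flush against the board's front edge, the blade's outer edge at the tick, and the fingers have let it go (x of square_face_a in the frame of stand_tick between -0.003 and 0.0025 m and x of square_face_b in the frame of stand_tick between -0.003 and 0.0025 m and y of square_line in the frame of stand_tick between -0.007 and 0.007 m and height (world z) of square below 0.004 m and angle between square's own z axis and vertical below 0.05 rad and contact force between the fingers and square below 0.1 N), for 0.3 s.
2. the pencil is drawn out of the block and held in the fingers, its point clear above the block (height (world z) of pencil_point above 0.075 m and contact force between the fingers and pencil above 0.5 N), for 0.1 s.
At the end, for the whole second after the job is handed in: Pencil held still, 30-60 deg from upright, point 18-50 mm above the bench, within 10 mm sideways of the blade's outer edge and 25 mm of its middle, touching no stand, square or block. Square level on the bench, let go, its face within 2.5 mm of the board edge, its blade within 7 mm of the tick (all of step 1 and angle between pencil's own z axis and vertical between 0.52 and 1.05 rad and height (world z) of pencil_point between 0.018 and 0.05 m and x of pencil_point in the frame of square_line between -0.025 and 0.025 m and y of pencil_point in the frame of square_line between -0.01 and 0.01 m and contact force between the fingers and pencil above 0.5 N and linear speed of pencil below 0.03 m/s and linear speed of square below 0.02 m/s and contact force between pencil and stand below 0.05 N and contact force between pencil and square below 0.05 N and contact force between pencil and block below 0.05 N); the arm keeps its last pose, push and grip.
It fails at once if the nut driver or the marker is pulled out or shifted more than 30 mm (distance of any of nutdriver, marker from where it was at the start of the episode above 0.03 m).
It fails at once if a bystander on the bench is shifted more than 30 mm (distance of any of lemon, beaker, jar, multimeter, scissors, copper_strip from where it was at the start of the episode above 0.03 m).
It also fails if it takes over 61 s, if anything falls off the work surface, if the arm or the gripper's body presses on something with over 40 N, if the wrist force passes 120 N, or if a joint passes its speed limit or range.

### The arm

A 7-joint arm with a two-finger parallel gripper is mounted at the origin on the work surface. World frame = base frame: x ahead of the robot, y to its left, z up, the work surface at z = 0. Lengths are in m, angles in degrees, forces in N, time in s.
With the tool pointing down it reaches from about 0.35 to 0.9 m from the base axis. Payload 19.9 kg.
Tool frame: the origin (TCP) lies at the very end of the fingers, on their centre line; the grasp point (between the pads) lies 19 mm behind it (arm.tcp_to_grasp is the distance from the TCP to the grasp point, in m); z points along the fingers, y is the line along which they close (so a half turn about z gives the same grasp; the last joint's range is limited). The gripper opens to 94 mm and grips with 3 to 60 N. Pads are 16 mm wide; open, the fingers measure 119 mm over their backs; the gripper's body (75 mm by 177 mm) begins 78 mm behind the grasp point.
Start: joints at [61.793, 23.915, -0.59, 92.452, 0.269, 63.638, -3.037], TCP at [0.272, -0.563, 0.173] pointing down, gripper open.
Joint ranges: [-161.28, 161.28], [-22.2, 115.67], [-73.04, 71.86], [3.21, 147.25], [-68.34, 248.33], [10.77, 114.83], [-161.83, 161.83]. Speed limits (degrees/s): [108.29, 108.29, 136.94, 136.94, 172.46, 172.46, 172.46].

### API

Orientations are given as [roll, pitch, yaw] about the fixed x, y, z axes, in that order (R = Rz(yaw) Ry(pitch) Rx(roll)).
In Python, from workcell import readout, viewer, order, arm gives the robot as it stands.
- The arm moves only by the tool send_rows, never from a script. Its argument "rows" is a list of rows, each an object with "xyz": the shift along the tool's x, y, z each as a share of 30 cm, from -1 to 1, a list of three; "angular": the turn, a rotation vector about the tool's x, y, z each as a share of 45 degrees, from -1 to 1, a list of three; "gripper": the opening, from -1 (shut) to 1 (fully open). A call has 1 to 8 rows; each row is the pose to reach, as a shift and turn from the pose commanded when the call began, along the tool's axes at that moment; what a row does not reach only later rows make up. A row lasts 1/8 s, in which the tool goes at most 62.5 mm and 10.7 degrees, less where a joint would pass 70% of its speed; a pose out of reach is approached as far as the arm can. A call with a number of a shift or a turn outside -1 to 1 is refused whole. A call with a gripper value outside its range is refused whole. The fingers move at their own pace and stop on an object; "grip_force" is the grip in N (left out, the last holds). Time passes only in rows, so rows that repeat a pose let the fingers close. It gives the time, the measured TCP pose, the force, the opening and the grip force at its end, in the units of the state.
- readout.read_state(): the state, without advancing time (a new reading comes with each control period).
- viewer.snapshot(name): name is "scene" or "top" or "wrist"; returns a dict with "frame" (384x512x3 uint8, red, green, blue), "intrinsics" (3x3 intrinsics, pixels), "world_to_cam" (4x4, takes a point from world to camera coordinates). Camera axes: x right, y down, z forward; pixel columns grow to the right and rows downward; lengths in m; the calibration is good to about 2 mm. A picture is of the moment at which its call begins. There is no depth.
- order.sign_off(): hands the job in; it is judged then, once.
The state is a dict: "time": time; "joint_pos": joint angles; "qvel": joint speeds; "joint_efforts": joint torques, N m; "tcp_pos": TCP position; "tcp_rot": TCP orientation; "ft_force": force on the tool from outside, world axes, zero at the start; "moment": the same for the moment, N m; "grip_width": finger opening in m; "finger_force": force on a finger pad.
Only numpy, scipy, OpenCV 4.12 (cv2) and the standard library are available. Lean on these libraries where they do the work, as an engineer would, in place of code of your own. Each camera call takes 0.05 s, during which the arm holds its last target. There are 200 camera calls.

## Working session

There is one attempt and no reset: what is moved stays moved. The work goes in short steps, Python scripts to look and compute and a tool call to move; the robot and the scene stay as the last step left them, time stands still between calls to the robot, and variables do not carry over. Pictures are saved under pics/ and viewed, at most 10 in all, crops included, and the job is handed in when it is done.

Besides the shell and the picture viewer there is one more tool, called as name([rows], argument=value, ...), one row to a line, values as JSON. send_rows: Moves the arm, as the interface text tells. Its arguments: {"type":"object","properties":{"rows":{"type":"array","items":{"type":"object","properties":{"xyz":{"type":"array","items":{"type":"number","minimum":-1,"maximum":1}},"angular":{"type":"array","items":{"type":"number","minimum":-1,"maximum":1}},"gripper":{"type":"number"}}}},"grip_force":{"type":"number"}},"required":["rows"]}

```bash
ls; mkdir -p pics
python3 - <<'E'
from workcell import readout, viewer, order, arm
import cv2,numpy as np
print(readout.read_state())
for n in("scene","top","wrist"):
    s=viewer.snapshot(n); cv2.imwrite(f"pics/{n}0.png",s["frame"][:,:,::-1]); np.savez(f"pics/{n}0.npz",**s)
    print(n,s["intrinsics"].tolist(),np.round(s["world_to_cam"],4).tolist())
a=cv2.imread("pics/scene0.png");b=cv2.imread("pics/top0.png")
cv2.imwrite("pics/top0b.png",cv2.resize(b,(800,600),interpolation=cv2.INTER_CUBIC))
cv2.imwrite("pics/scene0b.png",cv2.resize(a,(800,600),interpolation=cv2.INTER_CUBIC))
E
```

```text
pics
{'time': 0.0, 'joint_pos': array([61.79466061, 23.9494927 , -0.59080586, 92.48406536,  0.26800008,
       63.63683426, -3.03761283]), 'qvel': array([ 0.07814041,  0.0948006 , -0.01110123, -0.06569912, -0.08407346,
        0.03770731,  0.08940425]), 'joint_efforts': array([ 4.43475119e-04, -8.51250243e+01,  6.39621858e-01, -4.25990689e+01,
       -4.87635552e-02,  1.86016172e-02,  1.02596480e-04]), 'tcp_pos': array([ 0.27211336, -0.56220872,  0.17212012]), 'tcp_rot': array([-1.79931093e+02,  3.81758626e-03,  2.58269693e+01]), 'ft_force': array([-0.40176061, -0.46888117,  0.81260926]), 'moment': array([0.03663093, 0.02642756, 0.01227135]), 'finger_force': 0.0, 'grip_width': 0.09420523694512294}
scene [[354.40151486534563, 0.0, 252.09191943249158], [0.0, 354.40151486534563, 189.35560755735892], [0.0, 0.0, 1.0]] [[0.7602, 0.6494, 0.0216, -0.4496], [0.4159, -0.4608, -0.784, -0.1819], [-0.4992, 0.6049, -0.6204, 1.242], [0.0, 0.0, 0.0, 1.0]]
top [[447.04298255272687, 0.0, 262.37310158322055], [0.0, 447.04298255272687, 192.54879752219264], [0.0, 0.0, 1.0]] [[0.011, -0.9999, 0.0084, 0.0202], [-0.9889, -0.0121, -0.1479, 0.5561], [0.148, -0.0066, -0.989, 1.1579], [0.0, 0.0, 0.0, 1.0]]
wrist [[314.36289920399304, 0.0, 253.6486544007953], [0.0, 314.36289920399304, 188.73998427256777], [0.0, 0.0, 1.0]] [[0.4351, -0.9004, -0.0021, -0.6239], [-0.8698, -0.421, 0.2573, -0.0267], [-0.2325, -0.1101, -0.9663, 0.3917], [0.0, 0.0, 0.0, 1.0]]
```

View pics/top0b.png

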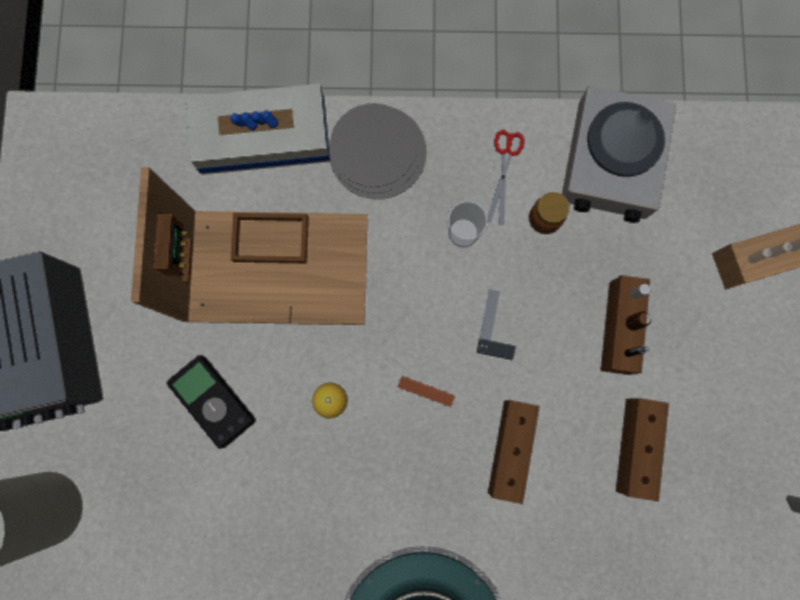

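View pics/scene0b.png

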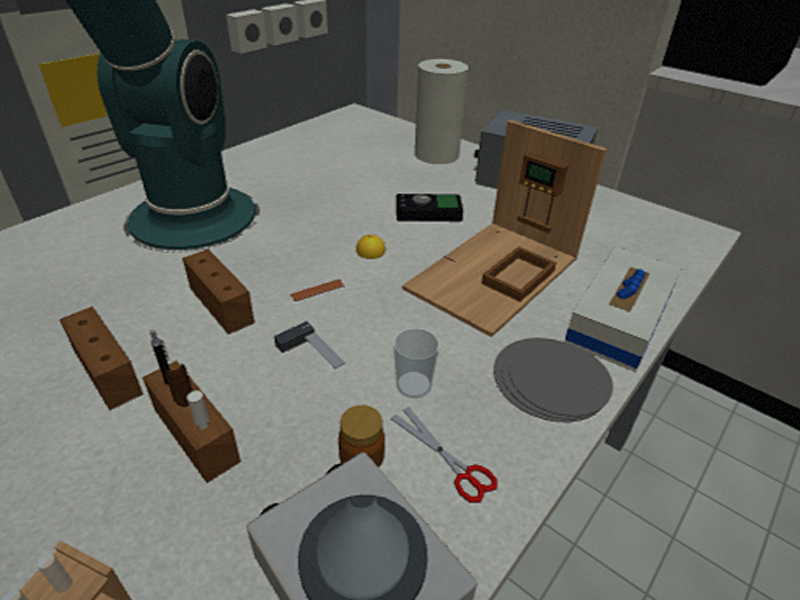

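The top view shows the stand at left, with its tick at about (290,314) in 800-px coordinates. The square's stock is at (497,349) with its blade pointing up. The tool-bearing block is at (628,325), with the black pencil at its lower hole (639,351). The scene view confirms this layout.

```bash
cat > h.py <<'E'
import numpy as np, cv2
from scipy.spatial.transform import Rotation as R
def ray(s,u,v):
    T=np.array(s["world_to_cam"]);K=np.array(s["intrinsics"])
    d=T[:3,:3].T@np.linalg.solve(K,[u,v,1.]); return -T[:3,:3].T@T[:3,3],d
def onz(s,u,v,z):
    o,d=ray(s,u,v); return o+d*(z-o[2])/d[2]
def proj(s,p):
    T=np.array(s["world_to_cam"]);K=np.array(s["intrinsics"])
    q=K@(T[:3,:3]@np.asarray(p,float)+T[:3,3]); return q[:2]/q[2]
def tri(l):
    A=0;b=0
    for o,d in l:
        d=d/np.linalg.norm(d);P=np.eye(3)-np.outer(d,d);A=A+P;b=b+P@o
    return np.linalg.solve(A,b)
def rel(st,target,rpy=None):
    """shares for move from state pose to target pos / rpy"""
    r=R.from_euler('xyz',st["tcp_rot"],degrees=True)
    d=r.inv().apply(np.asarray(target)-st["tcp_pos"])/0.3
    a=np.zeros(3) if rpy is None else np.degrees((r.inv()*R.from_euler('xyz',rpy,degrees=True)).as_rotvec())/45
    return np.round(d,4),np.round(a,4)
E
python3 - <<'E'
from h import *
s=np.load("pics/top0.npz")
P=lambda u,v,z:np.round(onz(s,u*.64,v*.64,z),4)
print("tick edge",P(290,323,.01),"front corners",P(189,321,.01),P(365,325,.01))
print("board back right",P(367,214,.01))
im=s["frame"].astype(int)
g=im.max(2)
m=(g<75).astype(np.uint8); m[:, :300]=0;m[:,340:]=0;m[:210]=0;m[240:]=0
c=max(cv2.findContours(m,0,2)[0],key=cv2.contourArea);r=cv2.minAreaRect(c);print(r);b=cv2.boxPoints(r)
for p in b: print(np.round(onz(s,*p,.022),4))
print("blade tip",P(493,290,.013))
print("stock corners",[P(*q,.022) for q in((478,340),(515,346),(513,358),(478,352))])
print("pencil top",P(647,349,.162),"pencil at block",P(630,352,.07))
sc=np.load("pics/scene0.npz")
print("pencil top tri",tri([ray(s,647*.64,349*.64),ray(sc,154*.64,332*.64)]))
print("block",[P(*q,.07) for q in((621,277),(650,279),(603,371),(641,373))])
E
```

```text
tick edge [0.5187 0.2361 0.01  ] front corners [0.5201 0.4127 0.01  ] [0.5168 0.1048 0.01  ]
board back right [0.7172 0.1053 0.01  ]
((316.941162109375, 223.26467895507812), (23.21156120300293, 8.785684585571289), 12.52880859375)
[ 0.4715 -0.0885  0.022 ]
[ 0.4948 -0.0938  0.022 ]
[ 0.4818 -0.155   0.022 ]
[ 0.4586 -0.1496  0.022 ]
blade tip [ 0.5812 -0.1197  0.013 ]
stock corners [array([ 0.4916, -0.092 ,  0.022 ]), array([ 0.482, -0.156,  0.022]), array([ 0.4612, -0.1523,  0.022 ]), array([ 0.4709, -0.0919,  0.022 ])]
pencil top [ 0.4677 -0.3361  0.162 ] pencil at block [ 0.4701 -0.3396  0.07  ]
pencil top tri [ 0.46903928 -0.33673761  0.15586757]
block [array([ 0.5966, -0.3289,  0.07  ]), array([ 0.5938, -0.3779,  0.07  ]), array([ 0.4381, -0.2937,  0.07  ]), array([ 0.4356, -0.3566,  0.07  ])]
```

Run:
```python
from workcell import readout,arm
from h import *
st=readout.read_state()
w=np.load("pics/wrist0.npz")
T=w["world_to_cam"];r=R.from_euler('xyz',st["tcp_rot"],degrees=True)
print("cam in tool",r.inv().apply(-T[:3,:3].T@T[:3,3]-st["tcp_pos"]), "cam axis in tool",r.inv().apply(T[2,:3]),"cam x",r.inv().apply(T[0,:3]))
print("tool x,y",r.as_matrix()[:,0],r.as_matrix()[:,1]); print([a for a in dir(arm) if a[0]!='_'])
```

```text
cam in tool [ 7.45683203e-02 -1.35166251e-04 -2.11718204e-01] cam axis in tool [-0.25721888 -0.00135435  0.96635222] cam x [-6.71343144e-04  9.99999027e-01  1.22281445e-03]
tool x,y [ 9.00065537e-01  4.35754548e-01 -5.36000806e-05] [ 0.43575432 -0.90006518 -0.00091563]
['MotionError', 'tcp_to_grasp']
```

Run:
```python
from workcell import readout
from h import *
st=readout.read_state()
print(rel(st,[.4765,-.123,.21],[180,0,-11]))
```

```text
(array([ 1.251 , -1.0213, -0.1249]), array([-1.100e-03,  4.000e-04,  8.185e-01]))
```

send_rows([
  {"xyz": [0.63, -0.51, -0.12], "angular": [0, 0, 0.82], "gripper": 1},
  {"xyz": [0.63, -0.51, -0.12], "angular": [0, 0, 0.82], "gripper": 1},
  {"xyz": [0.63, -0.51, -0.12], "angular": [0, 0, 0.82], "gripper": 1},
  {"xyz": [0.63, -0.51, -0.12], "angular": [0, 0, 0.82], "gripper": 1},
  {"xyz": [0.63, -0.51, -0.12], "angular": [0, 0, 0.82], "gripper": 1},
  {"xyz": [0.63, -0.51, -0.12], "angular": [0, 0, 0.82], "gripper": 1},
])

```text
time: 0.9
tcp_pos: [0.3758, -0.3425, 0.2088]
tcp_rot: [180.0, 0.0, -11.0]
ft_force: [-0.2, -0.1, 1.1]
grip_width: 0.0938
finger_force: 0.0
```

Run:
```python
from workcell import readout
from h import *
st=readout.read_state()
print(st["time"],st["tcp_pos"],st["tcp_rot"],rel(st,[.4765,-.123,.21],[180,0,-11]))
```

```text
0.9 [ 0.37576768 -0.34246875  0.20879025] [ 1.79989465e+02  2.22193037e-04 -1.09839409e+01] (array([ 0.1902, -0.7821, -0.0042]), array([0.0002, 0.    , 0.0004]))
```

send_rows([
  {"xyz": [0.19, -0.782, 0], "angular": [0, 0, 0], "gripper": 1},
  {"xyz": [0.19, -0.782, 0], "angular": [0, 0, 0], "gripper": 1},
  {"xyz": [0.19, -0.782, 0], "angular": [0, 0, 0], "gripper": 1},
  {"xyz": [0.19, -0.782, 0], "angular": [0, 0, 0], "gripper": 1},
  {"xyz": [0.19, -0.782, 0], "angular": [0, 0, 0], "gripper": 1},
  {"xyz": [0.19, -0.782, 0], "angular": [0, 0, 0], "gripper": 1},
])

```text
time: 1.65
tcp_pos: [0.4764, -0.1248, 0.2083]
tcp_rot: [180.0, 0.1, -11.2]
ft_force: [-0.6, -1.1, -0.0]
grip_width: 0.0939
finger_force: 0.0
```

```bash
cat > snap.py <<'E'
import sys
from workcell import readout,viewer
from h import *
def snap(cam,name):
    s=viewer.snapshot(cam); np.savez(f"pics/{name}.npz",**s)
    cv2.imwrite(f"pics/{name}.png",cv2.resize(s["frame"][:,:,::-1],(800,600),interpolation=cv2.INTER_CUBIC)); return s
if __name__=="__main__":
    snap(sys.argv[1],sys.argv[2]); st=readout.read_state(); print(st["time"],st["tcp_pos"],st["tcp_rot"],st["ft_force"])
E
python3 snap.py wrist w1
```

```text
1.7 [ 0.47625817 -0.12505898  0.20840333] [ 1.79986899e+02  4.20041817e-02 -1.12046918e+01] [-0.95211728  0.42119373  0.14388232]
```

View pics/w1.png

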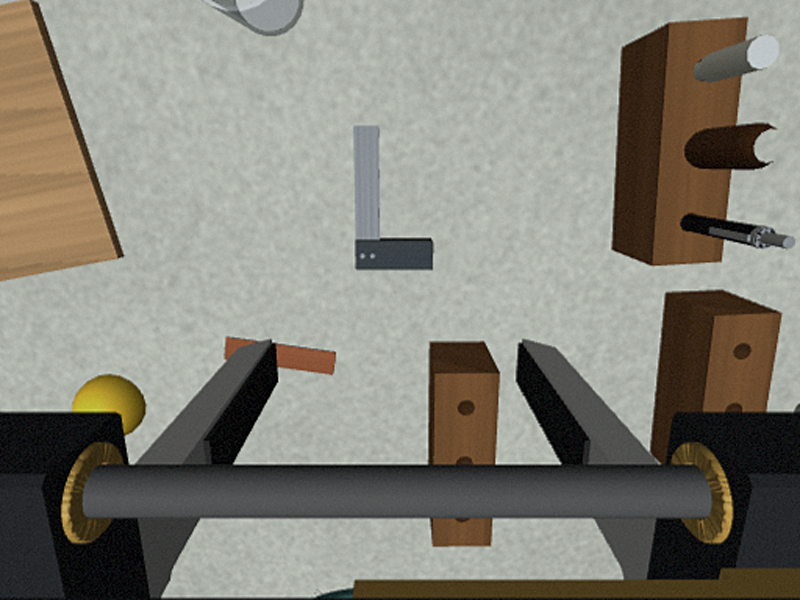

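The wrist view shows the square's stock spanning (357,239) to (433,269), with the blade going up to (366,126). The pencil leans in the lowest hole of the right block, entering at (690,222) with its cap at (790,241).

Run:
```python
from workcell import readout
from h import *
s=np.load("pics/w1.npz");st=readout.read_state()
im=s["frame"].astype(int);g=im.max(2)
m=(g<95).astype(np.uint8);m[:, :220]=0;m[:,285:]=0;m[:145]=0;m[180:]=0
c=max(cv2.findContours(m,0,2)[0],key=cv2.contourArea);r=cv2.minAreaRect(c);print(r)
b=cv2.boxPoints(r);print(b)
for p in b: print(np.round(onz(s,*p,.022),4),np.round(onz(s,*p,0),4))
P=lambda u,v,z:np.round(onz(s,u*.64,v*.64,z),4)
print("blade outer edge",P(354,127,.013),P(356,235,.013),"inner",P(378,126,.013),P(379.5,237,.013))
print("board corner",P(122,257,.01),P(35,2,.01))
print("pencil cap",tri([ray(s,789*.64,241*.64),ray(np.load("pics/top0.npz"),647*.64,349*.64)]),"z162",P(789,241,.162),"base at block top",P(690,222,.07))
```

```text
((252.0, 162.0), (20.0, 48.0), 90.0)
[[228. 152.]
 [276. 152.]
 [276. 172.]
 [228. 172.]]
[ 0.4989 -0.0956  0.022 ] [ 0.4961 -0.0932  0.    ]
[ 0.4871 -0.1554  0.022 ] [ 0.4837 -0.1563  0.    ]
[ 0.4616 -0.1509  0.022 ] [ 0.4567 -0.1515  0.    ]
[ 0.4736 -0.09    0.022 ] [ 0.4694 -0.0873  0.    ]
blade outer edge [ 0.5833 -0.1116  0.013 ] [ 0.4999 -0.0948  0.013 ] inner [ 0.5804 -0.1302  0.013 ] [ 0.4945 -0.1137  0.013 ]
board corner [0.5197 0.104  0.01  ] [0.7161 0.1029 0.01  ]
pencil cap [ 0.4685885  -0.33852734  0.15627851] z162 [ 0.4707 -0.3347  0.162 ] base at block top [ 0.4699 -0.3354  0.07  ]
```

send_rows([
  {"xyz": [0.007, -0.01, 0.2], "angular": [0, 0, 0], "gripper": 1},
  {"xyz": [0.007, -0.01, 0.4], "angular": [0, 0, 0], "gripper": 1},
  {"xyz": [0.007, -0.01, 0.55], "angular": [0, 0, 0], "gripper": 1},
  {"xyz": [0.007, -0.01, 0.64], "angular": [0, 0, 0], "gripper": 1},
  {"xyz": [0.007, -0.01, 0.678], "angular": [0, 0, 0], "gripper": 1},
  {"xyz": [0.007, -0.01, 0.678], "angular": [0, 0, 0], "gripper": 1},
  {"xyz": [0.007, -0.01, 0.678], "angular": [0, 0, 0], "gripper": 1},
])

```text
time: 2.58
tcp_pos: [0.48, -0.1212, 0.0064]
tcp_rot: [180.0, -0.1, -11.1]
ft_force: [0.6, -0.3, 0.3]
grip_width: 0.0943
finger_force: 0.0
```

send_rows([
  {"xyz": [0, 0, 0], "angular": [0, 0, 0], "gripper": 0.2},
  {"xyz": [0, 0, 0], "angular": [0, 0, 0], "gripper": 0.2},
  {"xyz": [0, 0, 0], "angular": [0, 0, 0], "gripper": 0.2},
  {"xyz": [0, 0, 0], "angular": [0, 0, 0], "gripper": 0.2},
  {"xyz": [0, 0, 0], "angular": [0, 0, 0], "gripper": 0.2},
], grip_force=25)

```text
time: 3.2
tcp_pos: [0.4794, -0.1206, 0.0053]
tcp_rot: [-180.0, 0.0, -11.1]
ft_force: [-0.1, -0.2, 1.6]
grip_width: 0.0566
finger_force: 0.0
```

```bash
python3 snap.py wrist w2; python3 -c "
from workcell import readout
s=readout.read_state();print(s['grip_width'],s['finger_force'])"
```

```text
3.25 [ 0.4793779  -0.12063351  0.00533047] [-1.79997659e+02  5.17318517e-03 -1.10687202e+01] [ 0.5954179  -0.23948713 -0.45862169]
0.05638473825686833 0.0
```

View pics/w2.png

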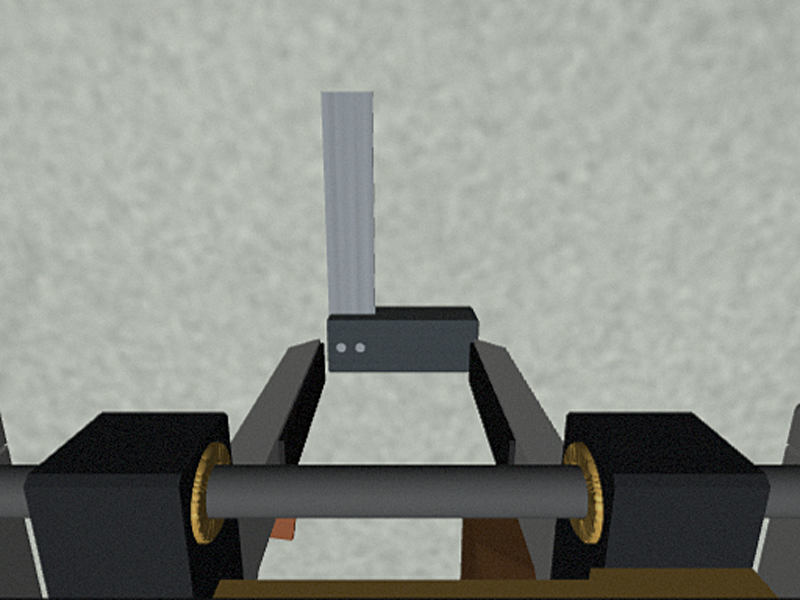

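The wrist view shows the fingers on either side of the stock, with the left tip at (323,343), the right tip at (475,345) and the stock spanning 328–478. It's not clear whether they hold it, so I'll check by projection.

Run:
```python
from workcell import readout
from h import *
s=np.load("pics/w2.npz");st=readout.read_state();print(st["grip_width"])
r=R.from_euler('xyz',st["tcp_rot"],degrees=True)
for off in([0,0,0],[0,-.032,0],[0,.032,0],[8e-3,-.028,0],[8e-3,.028,0],[-8e-3,.028,0],[0,0,-.017]):
    print(off,proj(s,r.apply(off)+st["tcp_pos"])/.64)
P=lambda u,v,z:np.round(onz(s,u*.64,v*.64,z),4)
print([P(*q,.022) for q in((328,320),(478,320),(478,371),(328,371))])
```

```text
0.05638473825686833
[0, 0, 0] [396.94374814 333.08553596]
[0, -0.032, 0] [326.74268167 333.10025815]
[0, 0.032, 0] [467.16957881 333.07080857]
[0.008, -0.028, 0] [334.93999852 316.33906059]
[0.008, 0.028, 0] [458.95656849 316.3078314 ]
[-0.008, 0.028, 0] [457.83377217 349.53120729]
[0, 0, -0.017] [396.94785113 346.49067275]
[array([ 0.4963, -0.0947,  0.022 ]), array([ 0.4843, -0.156 ,  0.022 ]), array([ 0.4616, -0.1526,  0.022 ]), array([ 0.474 , -0.0894,  0.022 ])]
```

Run:
```python
from workcell import readout,viewer
from h import *
s=viewer.snapshot("scene");st=readout.read_state()
p=proj(s,st["tcp_pos"]).round().astype(int);im=s["frame"][:,:,::-1].copy()
r=R.from_euler('xyz',st["tcp_rot"],degrees=True)
q=[proj(s,r.apply([0,y,z])+st["tcp_pos"]) for z in(0,-.037) for y in(-.028,.028)]
x0,y0=p-[70,60];c=cv2.resize(im[y0:y0+105,x0:x0+140],(800,600),interpolation=cv2.INTER_CUBIC)
k=800/140
for i,a in enumerate(q): cv2.circle(c,tuple(int(t) for t in (a-[x0,y0])*k),5,[(0,0,255),(0,255,0)][i//2],2)
cv2.imwrite("pics/s2.png",c)
```

```text
(no output)
```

View pics/s2.png

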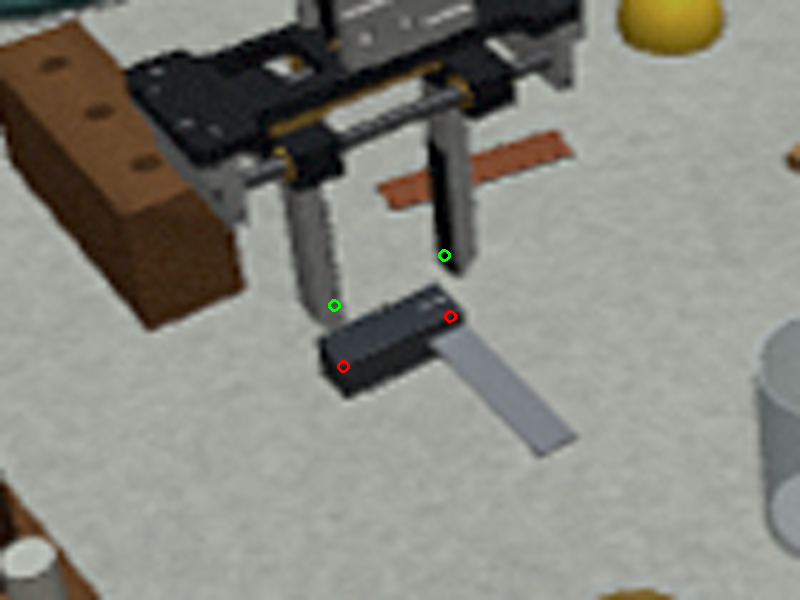

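The scene crop shows both fingertips, at (325,325) and (460,275), above or behind the stock rather than at its ends. I'll triangulate the tips from both views.

Run:
```python
from workcell import readout,viewer
from h import *
s=np.load("pics/scene0.npz");w=np.load("pics/w2.npz");st=readout.read_state()
p=proj(s,st["tcp_pos"]).round().astype(int);x0,y0=p-[70,60];k=800/140
r=R.from_euler('xyz',st["tcp_rot"],degrees=True)
for wp,sp in (((322,343),(450,268)),((474,343),(338,322))):
    t=tri([ray(w,wp[0]*.64,wp[1]*.64),ray(s,x0+sp[0]/k,y0+sp[1]/k)])
    print(t,r.inv().apply(t-st["tcp_pos"]))
```

```text
[ 0.49223761 -0.09506786  0.04052067] [ 0.00775974 -0.02757237 -0.03521118]
[ 0.4805884  -0.15166865  0.03847762] [ 0.0071961   0.03021212 -0.03317076]
```

The two views agree: the real fingertips sit about 34 mm behind the reported TCP, so I'll go 33 mm lower and watch the force.

send_rows([
  {"xyz": [0, 0.008, 0], "angular": [0, 0, 0], "gripper": 1},
  {"xyz": [0, 0.008, 0], "angular": [0, 0, 0], "gripper": 1},
  {"xyz": [0, 0.008, 0], "angular": [0, 0, 0], "gripper": 1},
  {"xyz": [0, 0.008, 0], "angular": [0, 0, 0], "gripper": 1},
  {"xyz": [0, 0.008, 0.04], "angular": [0, 0, 0], "gripper": 1},
  {"xyz": [0, 0.008, 0.07], "angular": [0, 0, 0], "gripper": 1},
  {"xyz": [0, 0.008, 0.08], "angular": [0, 0, 0], "gripper": 1},
])

```text
time: 4.18
tcp_pos: [0.4784, -0.1228, -0.0197]
tcp_rot: [-180.0, 0.1, -11.1]
ft_force: [1.0, -0.8, 0.8]
grip_width: 0.0942
finger_force: 0.0
```

send_rows([
  {"xyz": [0, 0, 0.015], "angular": [0, 0, 0], "gripper": 1},
  {"xyz": [0, 0, 0.025], "angular": [0, 0, 0], "gripper": 1},
  {"xyz": [0, 0, 0.025], "angular": [0, 0, 0], "gripper": 0.2},
  {"xyz": [0, 0, 0.025], "angular": [0, 0, 0], "gripper": 0.2},
  {"xyz": [0, 0, 0.025], "angular": [0, 0, 0], "gripper": 0.2},
  {"xyz": [0, 0, 0.025], "angular": [0, 0, 0], "gripper": 0.2},
  {"xyz": [0, 0, 0.025], "angular": [0, 0, 0], "gripper": 0.2},
])

```text
time: 5.05
tcp_pos: [0.479, -0.123, -0.026]
tcp_rot: [-180.0, -0.0, -11.1]
ft_force: [0.7, 0.2, 3.2]
grip_width: 0.0636
finger_force: 25.0
```

send_rows([
  {"xyz": [0, 0, -0.1], "angular": [0, 0, 0], "gripper": 0.2},
  {"xyz": [0, 0, -0.2], "angular": [0, 0, 0], "gripper": 0.2},
  {"xyz": [-0.04, -0.18, -0.2], "angular": [0, 0, 0], "gripper": 0.2},
  {"xyz": [-0.08, -0.36, -0.2], "angular": [0, 0, -0.08], "gripper": 0.2},
  {"xyz": [-0.12, -0.54, -0.2], "angular": [0, 0, -0.16], "gripper": 0.2},
  {"xyz": [-0.16, -0.72, -0.2], "angular": [0, 0, -0.236], "gripper": 0.2},
  {"xyz": [-0.2, -0.9, -0.2], "angular": [0, 0, -0.236], "gripper": 0.2},
  {"xyz": [-0.2, -0.98, -0.2], "angular": [0, 0, -0.236], "gripper": 0.2},
], grip_force=40)

```text
time: 6.05
tcp_pos: [0.4754, 0.1803, 0.0337]
tcp_rot: [-180.0, 0.0, -0.2]
ft_force: [0.7, -2.1, -3.5]
grip_width: 0.0636
finger_force: 40.0
```

send_rows([
  {"xyz": [0, -0.1, 0], "angular": [0, 0, 0], "gripper": 0.2},
  {"xyz": [0, -0.1, 0], "angular": [0, 0, 0], "gripper": 0.2},
  {"xyz": [0, -0.1, 0], "angular": [0, 0, 0], "gripper": 0.2},
])

```text
time: 6.42
tcp_pos: [0.4764, 0.2064, 0.0335]
tcp_rot: [180.0, 0.0, -0.5]
ft_force: [0.3, -0.7, -3.3]
grip_width: 0.0638
finger_force: 40.0
```

```bash
python3 snap.py wrist w3
```

```text
6.475 [0.47656881 0.2061403  0.03363314] [ 1.79970226e+02  3.01397505e-02 -4.94169345e-01] [ 0.4321787  -0.11976491 -3.10253919]
```

View pics/w3.png

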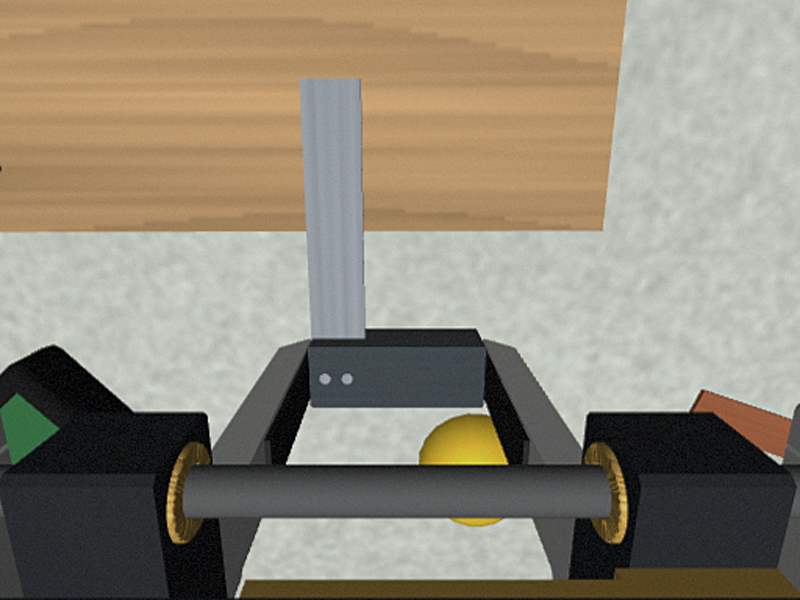

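The wrist view shows the stock held squarely, with the board edge at v≈231 and its corner at (603,230). The blade covers the tick at about u=300–360. The lemon is behind, at (480,470).

Run:
```python
from h import *
s=np.load("pics/w3.npz");im=s["frame"].astype(int)
wood=((im[:,:,0]-im[:,:,2])>35)
us=[u for u in list(range(5,185,5))+list(range(245,380,5))]
e=[(u,np.where(wood[:170,u])[0].max()+.5) for u in us]
p=np.array([onz(s,u,v+.5,.01)[:2] for u,v in e]);f=np.polyfit(p[:,1],p[:,0],1);print("edge yaw",-np.degrees(f[0]),"x at .2",np.polyval(f,.2),np.abs(np.polyval(f,p[:,1])-p[:,0]).max())
P=lambda u,v,z:np.round(onz(s,u*.64,v*.64,z),4)
print("corner",P(603,230,.01))
zb=.022+.06
print("stock outer",P(310,405,zb),P(485,406,zb),"inner top",P(310,346,zb),P(484,346,zb))
print("blade outer edge",P(301,80,zb-.009),P(311,338,zb-.009))
l=(im[:,:,0]>120)&(im[:,:,2]<60)&(im[:,:,1]>90); v,u=np.where(l);print(u.min(),u.max(),v.min(),v.max())
t=np.load("pics/top0.npz");im=t["frame"].astype(int);l=(im[:,:,0]>120)&(im[:,:,2]<70)&(im[:,:,1]>90);l[:230]=0;v,u=np.where(l);print("lemon top-view centre",onz(t,(u.min()+u.max())/2,(v.min()+v.max())/2,.015))
d=t["frame"][196:208,170:200].max(2).astype(int);print(d)
```

```text
edge yaw -0.44438565258539753 x at .2 0.5197333833479346 0.0006030631569671208
corner [0.5195 0.1074 0.01  ]
stock outer [0.466  0.2384 0.082 ] [0.4651 0.1743 0.082 ] inner top [0.489  0.2371 0.082 ] [0.4885 0.1755 0.082 ]
blade outer edge [0.5776 0.2368 0.073 ] [0.4887 0.2383 0.073 ]
107 505 252 346
lemon top-view centre [0.38728997 0.16647294 0.015     ]
[[132 131 131 131 134 133 134 133 134 133 136 134 134 134 131 110  95 133
  136 136 136 136 135 136 136 137 136 136 137 136]
 [132 132 134 130 133 134 133 134 133 134 134 134 135 135 130 109  99 131
  136 137 135 136 138 138 135 139 138 138 139 137]
 [130 131 131 134 130 132 133 132 133 134 133 134 134 134 128 107  99 132
  137 135 134 137 136 137 137 137 136 136 138 137]
 [129 128 129 127 129 129 128 128 129 131 129 130 131 130 127 105  97 128
  131 132 132 134 133 132 132 134 133 136 135 135]
 [124 124 123 124 125 126 124 125 125 124 125 128 125 126 122 102  93 125
  129 126 127 128 128 129 127 129 128 129 128 131]
 [124 123 124 122 123 121 125 123 122 123 122 122 122 124 117  95  90 121
  122 124 124 123 125 127 124 125 128 128 129 127]
 [127 127 127 125 125 124 125 125 126 124 126 125 124 122 115  90 100 121
  123 122 123 123 122 123 123 124 124 123 123 126]
 [123 121 122 122 122 120 122 122 123 123 122 123 123 117 112  84 101 116
  117 117 117 117 115 118 118 118 118 119 120 124]
 [118 117 115 118 116 116 117 117 117 117 118 118 118 115 108  82  99 115
  115 116 118 116 116 116 116 115 116 115 114 116]
 [114 117 116 117 118 116 117 116 116 117 119 118 117 118 112  85 101 118
  119 120 119 120 119 118 119 120 118 120 120 117]
 [101 111 113 112 111 111 108 109 109 108 109 109 109 108 101  83 104 123
  122 122 122 118 119 119 121 118 120 120 119 121]
 [135 139 142 143 139 133 120 121 118 119 120 120 121 120 120 117 117 121
  122 120 119 109 106 105 105 108 107 106 107 108]]
```

send_rows([
  {"xyz": [0, 0, 0.1], "angular": [0, 0, 0], "gripper": 0.2},
  {"xyz": [0, 0, 0.16], "angular": [0, 0, 0], "gripper": 0.2},
  {"xyz": [0, 0, 0.19], "angular": [0, 0, 0], "gripper": 0.2},
  {"xyz": [0, 0, 0.199], "angular": [0, 0, 0], "gripper": 0.2},
  {"xyz": [0.03, 0, 0.199], "angular": [0, 0, 0], "gripper": 0.2},
  {"xyz": [0.06, 0, 0.199], "angular": [0, 0, 0], "gripper": 0.2},
  {"xyz": [0.08, 0, 0.199], "angular": [0, 0, 0], "gripper": 0.2},
  {"xyz": [0.08, 0, 0.199], "angular": [0, 0, 0], "gripper": 0.2},
])

```text
time: 7.48
tcp_pos: [0.5012, 0.2068, -0.0258]
tcp_rot: [-180.0, -0.0, -0.5]
ft_force: [-0.1, 0.6, -3.5]
grip_width: 0.0634
finger_force: 40.0
```

```bash
python3 snap.py wrist w4
python3 - <<'E'
from h import *
s=np.load("pics/w4.npz");im=s["frame"].astype(int)
wood=((im[:,:,0]-im[:,:,2])>35)
us=[u for u in list(range(5,180,5))+list(range(250,330,5))]
e=[(u,np.where(wood[:215,u])[0].max()+1.) for u in us]
p=np.array([onz(s,u,v,.01)[:2] for u,v in e]);f=np.polyfit(p[:,1],p[:,0],1);print("edge yaw",-np.degrees(f[0]),"x at .2",np.polyval(f,.2),np.abs(np.polyval(f,p[:,1])-p[:,0]).max())
E
```

```text
7.525 [ 0.5007569   0.2068135  -0.02586688] [-1.79995375e+02  6.79365686e-03 -4.62357584e-01] [-0.10199963 -0.4029763  -3.79894404]
edge yaw -0.24120018269238883 x at .2 0.5199778316495106 0.0002514531532870068
```

View pics/w4.png

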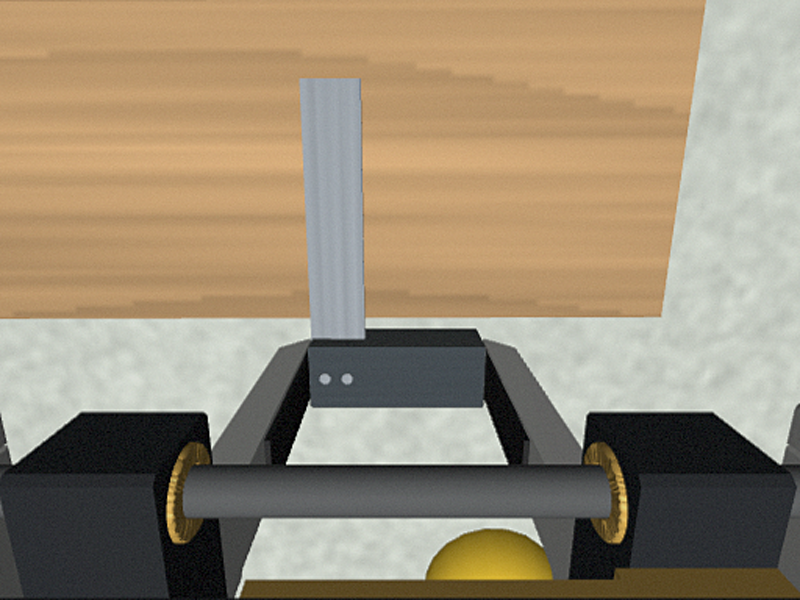

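The wrist view shows the stock about 7 mm short of the board edge (v≈318), with the corner at (661,317) and the blade over the board. The force still shows the square's weight, so it isn't on the bench yet; lower it 2 mm, then push.

send_rows([
  {"xyz": [0, 0, 0.004], "angular": [0, 0, 0], "gripper": 0.2},
  {"xyz": [0, 0, 0.007], "angular": [0, 0, 0], "gripper": 0.2},
  {"xyz": [0, 0, 0.007], "angular": [0, 0, 0], "gripper": 0.2},
])

```text
time: 7.9
tcp_pos: [0.5008, 0.2068, -0.0261]
tcp_rot: [180.0, -0.0, -0.4]
ft_force: [-12.3, -6.9, 39.6]
grip_width: 0.0638
finger_force: 40.0
```

Run:
```python
from h import *
s=np.load("pics/w4.npz")
P=lambda u,v,z:np.round(onz(s,u*.64,v*.64,z),4)
print("corner",P(661,317,.01),"blade outer",P(311.5,338,.014),P(301,80,.014),"stock end L/R",P(310,346,.023),P(484,346,.023),P(310,405,.023),P(485,406,.023))
```

```text
corner [0.5194 0.1076 0.01  ] blade outer [0.5136 0.2385 0.014 ] [0.6024 0.2371 0.014 ] stock end L/R [0.5139 0.2375 0.023 ] [0.5134 0.176  0.023 ] [0.4909 0.2387 0.023 ] [0.49   0.1748 0.023 ]
```

send_rows([
  {"xyz": [0, 0, -0.005], "angular": [0, 0, 0], "gripper": 0.2},
  {"xyz": [0.007, 0, -0.005], "angular": [0, 0, 0], "gripper": 0.2},
  {"xyz": [0.014, 0, -0.005], "angular": [0, 0, 0], "gripper": 0.2},
  {"xyz": [0.018, 0, -0.005], "angular": [0, 0, 0], "gripper": 0.2},
  {"xyz": [0.021, 0, -0.005], "angular": [0, 0, 0], "gripper": 0.2},
  {"xyz": [0.021, 0, -0.005], "angular": [0, 0, 0], "gripper": 0.2},
])

```text
time: 8.65
tcp_pos: [0.5052, 0.2073, -0.026]
tcp_rot: [180.0, 0.2, -0.4]
ft_force: [-16.1, -2.1, 24.2]
grip_width: 0.0635
finger_force: 40.0
```

send_rows([
  {"xyz": [0, 0, -0.004], "angular": [0, 0, 0], "gripper": 0.2},
  {"xyz": [0, 0, -0.004], "angular": [0, 0, 0], "gripper": 0.2},
  {"xyz": [0, 0, -0.004], "angular": [0, 0, 0], "gripper": 0.2},
])

```text
time: 9.02
tcp_pos: [0.507, 0.2067, -0.0254]
tcp_rot: [180.0, 0.0, -0.5]
ft_force: [-0.0, 1.0, -3.1]
grip_width: 0.0636
finger_force: 40.0
```

send_rows([
  {"xyz": [0.004, 0, 0.001], "angular": [0, 0, 0], "gripper": 0.2},
  {"xyz": [0.008, 0, 0.001], "angular": [0, 0, 0], "gripper": 0.2},
  {"xyz": [0.008, 0, 0.001], "angular": [0, 0, 0], "gripper": 0.2},
])

```text
time: 9.4
tcp_pos: [0.5084, 0.2067, -0.0259]
tcp_rot: [180.0, 0.1, -0.4]
ft_force: [-6.0, -0.4, -0.6]
grip_width: 0.0638
finger_force: 40.0
```

send_rows([
  {"xyz": [0.003, 0, 0], "angular": [0, 0, 0], "gripper": 0.2},
  {"xyz": [0.003, 0, 0], "angular": [0, 0, 0], "gripper": 0.2},
  {"xyz": [0, 0, 0], "angular": [0, 0, 0], "gripper": 0.2},
  {"xyz": [0, 0, 0], "angular": [0, 0, 0], "gripper": 0.8},
  {"xyz": [0, 0, 0], "angular": [0, 0, 0], "gripper": 0.8},
  {"xyz": [0, 0, 0], "angular": [0, 0, 0], "gripper": 0.8},
  {"xyz": [0, 0, 0], "angular": [0, 0, 0], "gripper": 0.8},
])

```text
time: 10.28
tcp_pos: [0.5096, 0.2068, -0.0255]
tcp_rot: [-180.0, -0.0, -0.5]
ft_force: [-1.1, -1.2, 0.1]
grip_width: 0.0844
finger_force: 0.0
```

send_rows([
  {"xyz": [0, 0, -0.1], "angular": [0, 0, 0], "gripper": 0.8},
  {"xyz": [0, 0, -0.25], "angular": [0, 0, 0], "gripper": 0.8},
  {"xyz": [0, 0, -0.4], "angular": [0, 0, 0], "gripper": 0.8},
  {"xyz": [0, 0, -0.5], "angular": [0, 0, 0], "gripper": 0.8},
  {"xyz": [0, 0, -0.5], "angular": [0, 0, 0], "gripper": 0.8},
])

```text
time: 10.9
tcp_pos: [0.5107, 0.2072, 0.1267]
tcp_rot: [-179.9, -0.2, -0.5]
ft_force: [0.7, 0.0, 0.0]
grip_width: 0.0846
finger_force: 0.0
```

```bash
python3 snap.py wrist w5
python3 - <<'E'
from h import *
s=np.load("pics/w5.npz");im=s["frame"].astype(int)
wood=((im[:,:,0]-im[:,:,2])>35)
m=(im.max(2)<95)
v,u=np.where(m[100:200,200:330]);print(u.min()+200,u.max()+200,v.min()+100,v.max()+100)
E
```

```text
10.95 [0.50988379 0.20688225 0.12508395] [-1.79971946e+02 -8.94486120e-02 -4.58925625e-01] [-0.3503975  -0.71695333 -0.75345145]
224 285 169 192
```

View pics/w5.png

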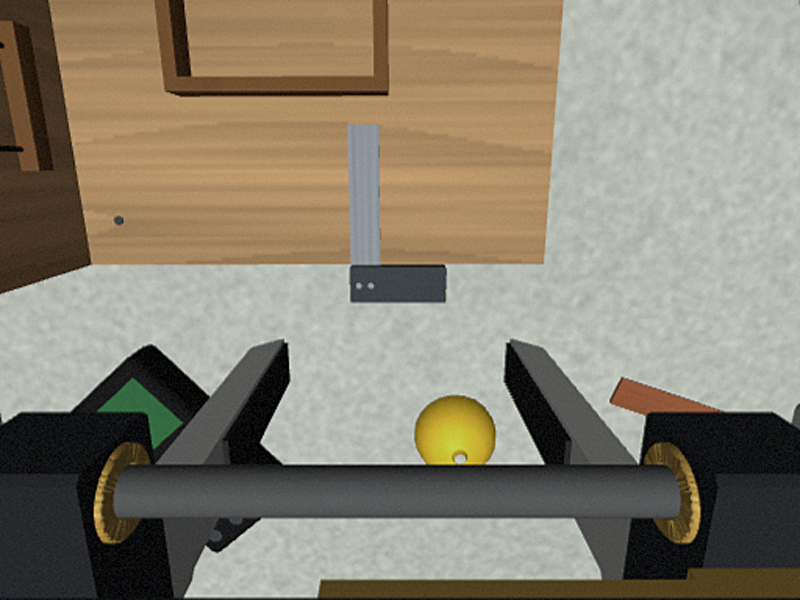

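The wrist view shows the stock flush against the board edge (v≈264) with the blade at u 349–380 and the board corner at (544,264). The tick isn't visible, so I'll check it numerically.

Run:
```python
from h import *
s=np.load("pics/w5.npz");im=s["frame"].astype(int)
print(im[148:172:3,214:254].max(2))
P=lambda u,v,z:np.round(onz(s,u*.64,v*.64,z),4)
c=P(544,264,.01);print("corner",c,"tick y",c[1]+.13,"blade outer",P(350.5,264,.013),P(348,125,.013),"stock outer",P(351,301,.022),P(446,302,.022))
m=(im.max(2)<80)[166:200,200:330].astype(np.uint8)
for u in(228,240,255,270,282):
    col=im[160:200,u].max(1);g=np.gradient(col);print(u,160+g.argmin(),160+g.argmax(),end=' ; ')
b=im[160:174,215].max(1);print(b, im[160:174,300].max(1))
```

```text
[[177 174 175 177 177 174 174 175 179 172 161 162 158 148 149 157 157 152
  155 162 160 157 152 149 155 159 161 152 158 143 181 180 178 177 179 180
  178 181 179 180]
 [166 166 168 171 168 170 168 169 168 167 157 162 155 149 152 150 159 154
  155 153 163 156 146 152 157 160 162 155 154 136 167 171 171 166 171 172
  170 170 170 169]
 [158 162 162 156 155 159 157 160 164 162 156 163 155 149 149 154 157 153
  154 158 163 158 145 151 156 164 160 155 157 160 165 161 164 157 165 163
  161 165 165 163]
 [162 166 164 165 165 163 167 162 166 170 160 159 158 151 146 158 159 155
  157 158 163 158 150 153 157 164 160 156 156 158 164 169 163 162 166 163
  162 163 165 164]
 [167 169 170 162 155 152 151 148 153 151 156 160 156 150 148 154 156 154
  154 160 161 157 151 154 158 159 160 156 155 145 151 149 151 150 149 149
  145 152 152 148]
 [154 154 154 156 151 154 151 157 154 150 144 155 160 153 151 159 157 155
  157 155 161 155 149 153 154 164 161 159 159 150 152 153 154 148 153 151
  154 149 149 153]
 [157 157 158 156 157 153 154 156 161 162 145 159 154 155 150 159 158 158
  156 156 162 156 148 152 157 162 160 158 157 155 159 157 156 158 160 163
  163 158 157 160]
 [183 188 188 186 183 186 184 186 183 190 175 123 116 116 107 117 115 117
  110 115 122 118 114 114 116 119 122 114 115  97  87  82  85  83  85  83
   85  87  85  82]]
corner [0.519  0.1073 0.01  ] tick y 0.2373 blade outer [0.5207 0.2387 0.013 ] [0.6096 0.2374 0.013 ] stock outer [0.4973 0.2383 0.022 ] [0.4961 0.1747 0.022 ]
228 169 193 ; 240 169 193 ; 255 169 193 ; 270 169 193 ; 282 169 193 ; [169 156 150 154 156 155 157 158 155 188 197 190 192 190] [163 160 156 146 153 155 158 157 163 190 196 192 191 188]
```

The square is flush, with the blade edge about 1.4 mm from the tick. Next, the pencil.

send_rows([
  {"xyz": [0, 0.05, -0.2], "angular": [0, 0, 0], "gripper": 1},
  {"xyz": [-0.02, 0.2, -0.22], "angular": [0, 0, 0], "gripper": 1},
  {"xyz": [-0.04, 0.4, -0.22], "angular": [0, 0, 0], "gripper": 1},
  {"xyz": [-0.06, 0.6, -0.22], "angular": [0, 0, 0], "gripper": 1},
  {"xyz": [-0.07, 0.8, -0.22], "angular": [0, 0, 0], "gripper": 1},
  {"xyz": [-0.07, 1, -0.22], "angular": [0, 0, 0], "gripper": 1},
])

```text
time: 11.7
tcp_pos: [0.4851, -0.095, 0.1895]
tcp_rot: [-180.0, 0.1, -0.4]
ft_force: [1.5, 0.5, 0.5]
grip_width: 0.094
finger_force: 0.0
```

send_rows([
  {"xyz": [-0.02, 0.2, 0], "angular": [0, 0, 0], "gripper": 1},
  {"xyz": [-0.04, 0.4, 0], "angular": [0, 0, 0], "gripper": 1},
  {"xyz": [-0.06, 0.6, 0], "angular": [0, 0, 0], "gripper": 1},
  {"xyz": [-0.065, 0.75, 0], "angular": [0, 0, 0], "gripper": 1},
  {"xyz": [-0.065, 0.82, 0], "angular": [0, 0, 0], "gripper": 1},
  {"xyz": [-0.065, 0.82, 0], "angular": [0, 0, 0], "gripper": 1},
  {"xyz": [-0.065, 0.82, 0], "angular": [0, 0, 0], "gripper": 1},
])

```text
time: 12.58
tcp_pos: [0.465, -0.3372, 0.19]
tcp_rot: [-179.9, 0.0, -0.4]
ft_force: [0.7, 0.1, -0.8]
grip_width: 0.0942
finger_force: 0.0
```

```bash
python3 snap.py wrist w6
```

```text
12.625 [ 0.46511785 -0.33722083  0.19023094] [-1.79961823e+02  1.20227317e-02 -3.35578663e-01] [-1.06979899  0.27926576  0.08740721]
```

View pics/w6.png

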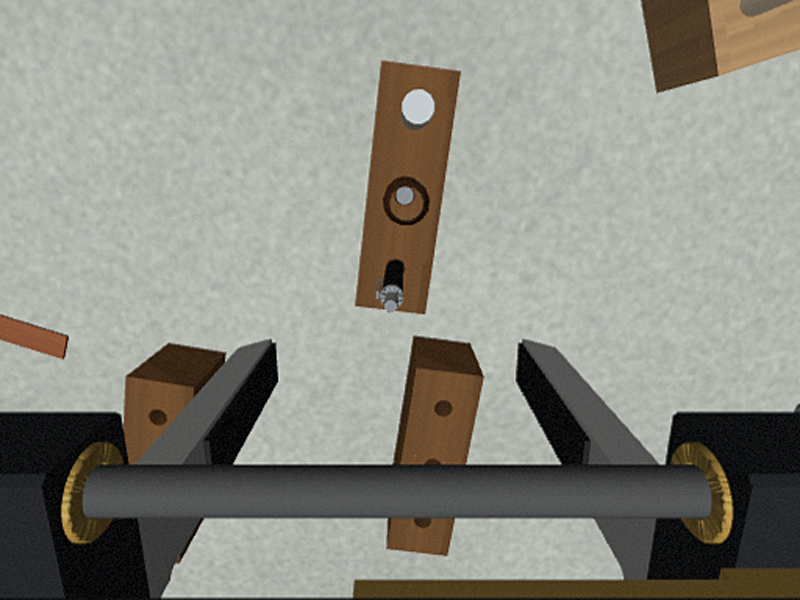

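The wrist view shows the pencil rising from (396,262) at the block top to its cap at (390,306), roughly centred between the fingers. The nut driver is at (405,200) and the marker at (418,106).

Run:
```python
from workcell import readout
from h import *
s=np.load("pics/w6.npz");w=np.load("pics/w1.npz");st=readout.read_state()
P=lambda u,v,z:np.round(onz(s,u*.64,v*.64,z),4)
a,b=P(381,61,.07),P(356,305,.07);print(a,b,"yaw",np.degrees(np.arctan2(*(a-b)[1::-1])),"right",P(461,71,.07),P(426,314,.07))
base=P(396,263,.07);cap=P(390,306,.162);print(base,cap)
print("shoulder (ring bottom)",P(391,293,.144))
print("cap tri w1/w6",tri([ray(s,390*.64,306*.64),ray(w,790*.64,241*.64)]))
for z in(.11,):
    p=base+(cap-base)*(z-.07)/.092;print(p)
    print(rel(st,[p[0],p[1],.061],[180,0,-7]))
```

```text
[ 0.6013 -0.3281  0.07  ] [ 0.4439 -0.3082  0.07  ] yaw -7.2056451778011485 right [ 0.5952 -0.3778  0.07  ] [ 0.437  -0.3574  0.07  ]
[ 0.4738 -0.3365  0.07  ] [ 0.4698 -0.3337  0.162 ]
shoulder (ring bottom) [ 0.4719 -0.334   0.144 ]
cap tri w1/w6 [ 0.4708161  -0.33370413  0.16406169]
[ 0.47206087 -0.33528261  0.11      ]
(array([ 0.0232, -0.0063,  0.4308]), array([-0.0008,  0.0003,  0.1481]))
```

send_rows([
  {"xyz": [0.016, -0.0065, 0], "angular": [0, 0, 0.148], "gripper": 1},
  {"xyz": [0.016, -0.0065, 0.1], "angular": [0, 0, 0.148], "gripper": 1},
  {"xyz": [0.016, -0.0065, 0.25], "angular": [0, 0, 0.148], "gripper": 1},
  {"xyz": [0.016, -0.0065, 0.37], "angular": [0, 0, 0.148], "gripper": 1},
  {"xyz": [0.016, -0.0065, 0.43], "angular": [0, 0, 0.148], "gripper": 1},
  {"xyz": [0.016, -0.0065, 0.43], "angular": [0, 0, 0.148], "gripper": 1},
  {"xyz": [0.016, -0.0065, 0.43], "angular": [0, 0, 0.148], "gripper": 1},
])

```text
time: 13.5
tcp_pos: [0.4703, -0.3372, 0.0628]
tcp_rot: [180.0, -0.1, -7.1]
ft_force: [0.7, 0.8, 0.9]
grip_width: 0.0941
finger_force: 0.0
```

send_rows([
  {"xyz": [0, 0, 0], "angular": [0, 0, 0], "gripper": -1},
  {"xyz": [0, 0, 0], "angular": [0, 0, 0], "gripper": -1},
  {"xyz": [0, 0, 0], "angular": [0, 0, 0], "gripper": -1},
  {"xyz": [0, 0, 0], "angular": [0, 0, 0], "gripper": -1},
  {"xyz": [0, 0, 0], "angular": [0, 0, 0], "gripper": -1},
  {"xyz": [0, 0, 0], "angular": [0, 0, 0], "gripper": -1},
  {"xyz": [0, 0, 0], "angular": [0, 0, 0], "gripper": -1},
  {"xyz": [0, 0, 0], "angular": [0, 0, 0], "gripper": -1},
], grip_force=20)

```text
time: 14.5
tcp_pos: [0.4694, -0.337, 0.0614]
tcp_rot: [-180.0, 0.0, -7.1]
ft_force: [-0.7, -0.6, 0.2]
grip_width: 0.0174
finger_force: 0.0
```

send_rows([
  {"xyz": [0, 0, 0], "angular": [0, 0, 0], "gripper": -1},
  {"xyz": [0, 0, 0], "angular": [0, 0, 0], "gripper": -1},
  {"xyz": [0, 0, 0], "angular": [0, 0, 0], "gripper": -1},
])

```text
time: 14.88
tcp_pos: [0.4694, -0.3369, 0.0614]
tcp_rot: [-180.0, 0.0, -7.1]
ft_force: [0.1, 0.9, -0.4]
grip_width: 0.0116
finger_force: 20.0
```

send_rows([
  {"xyz": [0, 0, -0.08], "angular": [0, 0, 0], "gripper": -1},
  {"xyz": [0, 0, -0.2], "angular": [0, 0, 0], "gripper": -1},
  {"xyz": [0, 0, -0.34], "angular": [0, 0, 0], "gripper": -1},
  {"xyz": [0, 0, -0.46], "angular": [0, 0, 0], "gripper": -1},
  {"xyz": [0, 0, -0.5], "angular": [0, 0, 0], "gripper": -1},
  {"xyz": [0, 0, -0.5], "angular": [0, 0, 0], "gripper": -1},
  {"xyz": [0, 0, -0.5], "angular": [0, 0, 0], "gripper": -1},
])

```text
time: 15.75
tcp_pos: [0.4689, -0.3366, 0.21]
tcp_rot: [-179.9, 0.1, -7.1]
ft_force: [-0.3, -0.0, -0.7]
grip_width: 0.0118
finger_force: 20.0
```

Run:
```python
from workcell import readout
from snap import *
a=snap("scene","s7");b=snap("wrist","w7");c=snap("top","t7");st=readout.read_state();print(st["tcp_pos"],st["grip_width"],st["finger_force"])
r=R.from_euler('xyz',st["tcp_rot"],degrees=True)
# expected point: real grasp, pencil approx coaxial; point ~0.078+... below
for d in(0,-.034,.044,.05):
    p=r.apply([0,0,d])+st["tcp_pos"];print(d,p,[np.round(proj(s,p)/.64) for s in(a,b,c)])
p=proj(a,st["tcp_pos"]).round().astype(int);
A=a["frame"][p[1]-70:p[1]+35,p[0]-50:p[0]+50,::-1];B=b["frame"][130:300,190:330,::-1]
print("cropA",p-[50,70]);cv2.imwrite("pics/c7.png",np.hstack([cv2.resize(A,(400,420),interpolation=3),cv2.resize(B,(346,420),interpolation=3)]))
```

```text
[ 0.4690876  -0.33671454  0.21036665] 0.011557727689715453 19.99906450510025
0 [ 0.4690876  -0.33671454  0.21036665] [array([141., 299.]), array([397., 333.]), array([659., 345.])]
-0.034 [ 0.46913575 -0.33674651  0.2443666 ] [array([134., 276.]), array([397., 362.]), array([667., 343.])]
0.044 [ 0.46902529 -0.33667317  0.16636671] [array([151., 326.]), array([397., 306.]), array([648., 348.])]
0.05 [ 0.46901679 -0.33666752  0.16036672] [array([152., 329.]), array([397., 303.]), array([647., 348.])]
cropA [ 41 121]
```

Run:
```python
from workcell import readout
from h import *
st=readout.read_state()
print(rel(st,[.47,-.05,.24],[180,-20,-.5]))
print(R.from_matrix(np.eye(3)) is None)
```

```text
(array([-0.1154, -0.9488, -0.0979]), array([ 0.0246,  0.4458, -0.1456]))
False
```

send_rows([
  {"xyz": [0, -0.05, -0.09], "angular": [0, 0.06, 0], "gripper": -1},
  {"xyz": [-0.03, -0.2, -0.1], "angular": [0, 0.13, -0.04], "gripper": -1},
  {"xyz": [-0.05, -0.37, -0.1], "angular": [0.01, 0.2, -0.07], "gripper": -1},
  {"xyz": [-0.07, -0.55, -0.1], "angular": [0.01, 0.27, -0.1], "gripper": -1},
  {"xyz": [-0.09, -0.73, -0.1], "angular": [0.02, 0.34, -0.12], "gripper": -1},
  {"xyz": [-0.11, -0.88, -0.1], "angular": [0.025, 0.4, -0.14], "gripper": -1},
  {"xyz": [-0.115, -0.95, -0.1], "angular": [0.025, 0.445, -0.146], "gripper": -1},
  {"xyz": [-0.115, -0.95, -0.1], "angular": [0.025, 0.445, -0.146], "gripper": -1},
])

```text
time: 16.9
tcp_pos: [0.47, -0.0488, 0.2412]
tcp_rot: [179.9, -20.0, -0.3]
ft_force: [0.1, -0.7, -0.2]
grip_width: 0.0113
finger_force: 20.0
```

Run:
```python
from workcell import readout
from h import *
st=readout.read_state()
print(st["tcp_rot"],st["finger_force"],rel(st,[.51,.236,.17],[180,-42,-.5]))
```

```text
[179.94105383 -20.03689555  -0.34129164] 19.99933898448944 (array([ 0.0388, -0.9504,  0.2657]), array([-0.0005,  0.4881,  0.0033]))
```

send_rows([
  {"xyz": [0.01, -0.1, 0.03], "angular": [0, 0.08, 0], "gripper": -1},
  {"xyz": [0.015, -0.27, 0.08], "angular": [0, 0.18, 0], "gripper": -1},
  {"xyz": [0.02, -0.45, 0.13], "angular": [0, 0.28, 0], "gripper": -1},
  {"xyz": [0.025, -0.63, 0.18], "angular": [0, 0.36, 0], "gripper": -1},
  {"xyz": [0.03, -0.8, 0.23], "angular": [0, 0.43, 0], "gripper": -1},
  {"xyz": [0.04, -0.92, 0.265], "angular": [0, 0.488, 0], "gripper": -1},
  {"xyz": [0.04, -0.95, 0.265], "angular": [0, 0.488, 0], "gripper": -1},
  {"xyz": [0.04, -0.95, 0.265], "angular": [0, 0.488, 0], "gripper": -1},
])

```text
time: 17.9
tcp_pos: [0.4883, 0.2073, 0.2119]
tcp_rot: [-178.7, -40.9, -0.2]
ft_force: [0.2, 0.0, -0.4]
grip_width: 0.0116
finger_force: 20.0
```

Run:
```python
from workcell import readout
from snap import *
a=snap("scene","s8");b=snap("wrist","w8");c=snap("top","t8");st=readout.read_state();print(st["tcp_pos"],st["tcp_rot"],st["joint_pos"],st["finger_force"])
r=R.from_euler('xyz',st["tcp_rot"],degrees=True)
p=r.apply([.003,0,.05])+st["tcp_pos"];q=r.apply([0,0,-.034])+st["tcp_pos"]
k=[proj(s,p) for s in(a,b,c)];print(p,k,[proj(s,q) for s in(a,b,c)])
out=[]
for s,u,h in((a,k[0],50),(b,k[1],90),(c,k[2],50)):
    x0,y0=np.round(u-h).astype(int);x0=max(x0,0);y0=max(y0,0);x0=min(x0,512-2*h);y0=min(y0,384-2*h);print("crop",x0,y0,2*h,400/(2*h))
    out.append(cv2.resize(s["frame"][y0:y0+2*h,x0:x0+2*h,::-1],(400,400),interpolation=3))
out[2]=cv2.resize(out[2],(400,200)) if 0 else out[2]
cv2.imwrite("pics/c8.png",np.hstack(out[:2]));cv2.imwrite("pics/c8t.png",out[2])
```

```text
[0.4873423  0.20788536 0.21087591] [-1.78615939e+02 -4.07706353e+01 -9.68342478e-02] [  36.75464567  -10.99648313  -72.93693467  133.20346441   38.8038724
   20.53589081 -161.76599017] 19.99923974275589
[0.52225839 0.20903405 0.17497956] [array([282.93598548, 119.0630019 ]), array([254.83370985, 191.65287326]), array([185.84913213, 197.27765051])] [array([267.7342662 ,  92.76127271]), array([255.2460652 , 233.01385813]), array([181.31251442, 218.97754424])]
crop 233 69 100 4.0
crop 165 102 180 2.2222222222222223
crop 136 147 100 4.0
```

View pics/c8.png

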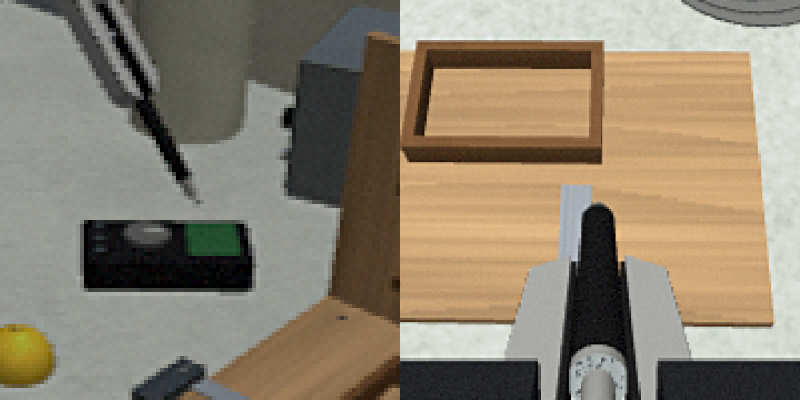

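The crop shows the pencil held along the fingers with its point at scene pixel (282.5,119.8), where my model predicted (282.9,119.1). The square is still in place. Joints 3 and 7 are at their limits, though, so I'll back out and roll the tool about its own axis, which makes no difference to a round pencil.

send_rows([
  {"xyz": [0.02, 0.05, -0.06], "angular": [0, -0.1, 0], "gripper": -1},
  {"xyz": [0.04, 0.15, -0.12], "angular": [0, -0.25, 0], "gripper": -1},
  {"xyz": [0.06, 0.25, -0.18], "angular": [0, -0.4, 0], "gripper": -1},
  {"xyz": [0.08, 0.35, -0.25], "angular": [0, -0.55, 0], "gripper": -1},
  {"xyz": [0.1, 0.45, -0.31], "angular": [0, -0.7, 0], "gripper": -1},
  {"xyz": [0.1, 0.45, -0.31], "angular": [0, -0.85, 0], "gripper": -1},
  {"xyz": [0.1, 0.45, -0.31], "angular": [0, -0.93, 0], "gripper": -1},
  {"xyz": [0.1, 0.45, -0.31], "angular": [0, -0.93, 0], "gripper": -1},
])

```text
time: 19.05
tcp_pos: [0.4515, 0.0704, 0.2973]
tcp_rot: [-179.0, 1.2, 0.8]
ft_force: [0.4, 0.2, -0.7]
grip_width: 0.0116
finger_force: 20.0
```

```bash
python3 -c "
from workcell import readout
s=readout.read_state();print(s['time'],s['tcp_pos'],s['tcp_rot'],s['joint_pos'].round(1))"
```

```text
19.05 [0.45154581 0.07043554 0.29728682] [-178.96957059    1.18271254    0.79203809] [  10.1    1.9  -22.3  103.9   -0.5   75.3 -101.3]
```

send_rows([
  {"xyz": [0, 0, 0], "angular": [0, 0, -0.23], "gripper": -1},
  {"xyz": [0, 0, 0], "angular": [0, 0, -0.46], "gripper": -1},
  {"xyz": [0, 0, 0], "angular": [0, 0, -0.69], "gripper": -1},
  {"xyz": [0, 0, 0], "angular": [0, 0, -0.92], "gripper": -1},
  {"xyz": [0, 0, 0], "angular": [0, 0, -1], "gripper": -1},
])

```text
time: 19.68
tcp_pos: [0.4506, 0.0706, 0.2984]
tcp_rot: [-178.7, -0.0, 46.0]
ft_force: [0.1, -0.3, -0.3]
grip_width: 0.0114
finger_force: 20.0
```

send_rows([
  {"xyz": [0, 0, 0], "angular": [0, 0, -0.23], "gripper": -1},
  {"xyz": [0, 0, 0], "angular": [0, 0, -0.46], "gripper": -1},
  {"xyz": [0, 0, 0], "angular": [0, 0, -0.69], "gripper": -1},
  {"xyz": [0, 0, 0], "angular": [0, 0, -0.92], "gripper": -1},
  {"xyz": [0, 0, 0], "angular": [0, 0, -1], "gripper": -1},
  {"xyz": [0, 0, 0], "angular": [0, 0, -1], "gripper": -1},
])

```text
time: 20.42
tcp_pos: [0.4507, 0.0706, 0.2985]
tcp_rot: [-179.0, -1.0, 90.8]
ft_force: [0.1, -0.1, -1.2]
grip_width: 0.0119
finger_force: 20.0
```

```bash
python3 -c "
from workcell import readout
from h import *
s=readout.read_state();print(s['time'],s['tcp_pos'],s['tcp_rot'],s['joint_pos'].round(1))
r=R.from_euler('z',23,degrees=True)*R.from_euler('y',-25,degrees=True)*R.from_euler('z',90,degrees=True)*R.from_euler('x',180,degrees=True)
print(r.as_matrix()[:,2]);e=r.as_euler('xyz',degrees=True);print(e,rel(s,[.49,.2,.22],e))"
```

```text
20.425 [0.45072658 0.07059293 0.29852872] [-179.03701201   -0.96634024   90.77975089] [ 11.7   1.7 -23.9 104.   -0.5  75.2 -11.4]
[ 0.38902216  0.16513011 -0.90630779]
[155.   0. 113.] (array([0.4251, 0.1413, 0.2666]), array([-0.5655,  0.0828, -0.4915]))
```

send_rows([
  {"xyz": [0.06, 0.02, 0.04], "angular": [-0.09, 0.01, -0.08], "gripper": -1},
  {"xyz": [0.14, 0.05, 0.09], "angular": [-0.19, 0.03, -0.16], "gripper": -1},
  {"xyz": [0.22, 0.08, 0.14], "angular": [-0.29, 0.04, -0.25], "gripper": -1},
  {"xyz": [0.3, 0.11, 0.19], "angular": [-0.39, 0.06, -0.34], "gripper": -1},
  {"xyz": [0.38, 0.13, 0.24], "angular": [-0.49, 0.07, -0.43], "gripper": -1},
  {"xyz": [0.425, 0.141, 0.267], "angular": [-0.565, 0.083, -0.49], "gripper": -1},
  {"xyz": [0.425, 0.141, 0.267], "angular": [-0.565, 0.083, -0.49], "gripper": -1},
])

```text
time: 21.3
tcp_pos: [0.489, 0.2, 0.2193]
tcp_rot: [155.1, -0.1, 112.9]
ft_force: [0.4, -0.6, -0.3]
grip_width: 0.0118
finger_force: 20.0
```

```bash
cat > go.py <<'E'
from workcell import readout
from h import *
import sys
t,x,y,z=map(float,sys.argv[1:5])
s=readout.read_state();print(s['time'],s['tcp_pos'],s['tcp_rot'],s['joint_pos'].round(1),s['finger_force'])
r=R.from_euler('z',23,degrees=True)*R.from_euler('y',-t,degrees=True)*R.from_euler('z',90,degrees=True)*R.from_euler('x',180,degrees=True)
p=np.array([x,y,z])-r.apply([.003,0,.05]);print(p,rel(s,p,r.as_euler('xyz',degrees=True)))
E
python3 go.py 40 .55 .232 .12
```

```text
21.3 [0.48904401 0.19998611 0.21934877] [ 1.55129938e+02 -7.82991131e-02  1.12925979e+02] [  5.5  -3.1 -30.7 123.2  -1.   34.6  -1.9] 19.999044835567474
[0.52158774 0.21668063 0.15830222] (array([0.0087, 0.0247, 0.2358]), array([-0.3362, -0.0006, -0.0023]))
```

send_rows([
  {"xyz": [0, 0.01, 0.06], "angular": [-0.08, 0, 0], "gripper": -1},
  {"xyz": [0.005, 0.015, 0.12], "angular": [-0.17, 0, 0], "gripper": -1},
  {"xyz": [0.009, 0.02, 0.19], "angular": [-0.26, 0, 0], "gripper": -1},
  {"xyz": [0.009, 0.025, 0.236], "angular": [-0.336, 0, 0], "gripper": -1},
  {"xyz": [0.009, 0.025, 0.236], "angular": [-0.336, 0, 0], "gripper": -1},
  {"xyz": [0.009, 0.025, 0.236], "angular": [-0.336, 0, 0], "gripper": -1},
])

```text
time: 22.05
tcp_pos: [0.52, 0.2061, 0.1524]
tcp_rot: [142.5, 1.2, 112.2]
ft_force: [1.0, -0.3, -1.2]
grip_width: 0.0118
finger_force: 20.0
```

```bash
python3 go.py 40 .5655 .238 .036
python3 - <<'E'
from workcell import readout
from snap import *
a=snap("scene","s9");c=snap("top","t9");st=readout.read_state()
r=R.from_euler('xyz',st["tcp_rot"],degrees=True)
p=r.apply([.003,0,.05])+st["tcp_pos"];print(p)
for n,s in(("s",a),("t",c)):
    u=proj(s,p);x,y=u.round().astype(int);print(n,u,"pencil axis +20mm",proj(s,p-r.apply([.001,0,.02])));print(s["frame"][y-8:y+9,x-9:x+10].max(2))
E
```

```text
22.05 [0.5199709  0.20606419 0.15235062] [142.49069      1.20414114 112.1859241 ] [ 33.3   6.8 -62.4 134.1  63.   11.  -63.6] 19.99926745891571
[0.53708774 0.22268063 0.07430222] (array([ 0.0352, -0.0995,  0.2507]), array([-0.0555,  0.0322,  0.0026]))
[0.54731377 0.21879307 0.11225139]
s [290.22604211 140.19596759] pencil axis +20mm [286.55597938 134.76886131]
[[ 70  27   9  11   9  27  56  68  70  73  76  62  27  14  50 126 162 153
  156]
 [ 13  17  12  11  12  16  13  11  18  21  19  12  16  15   4 105 165 157
  156]
 [ 21  16   5   0   4  11  25  32  10  13  11  20  12  22   1 107 167 159
  155]
 [ 12  11   6   7   9  26  68  82   9  12   7  12   1   8   0  82 146 162
  156]
 [  4  11   6   9  25  72 106  99  51   5   9  14   7   0   0 110 169 153
  154]
 [  2  13   8  12  39  66  86 105  87   3  13  10  11   8   0 112 164 156
  153]
 [ 10  12  16  11   3  37  65 100  95   0  12   5  14   3  18 114 168 157
  155]
 [  6   5   9   3   1   3  24  67  71  13   0  11   6   1  14 113 165 154
  156]
 [  0   7   0   0   0   0   0   3  39  44   0   7   0   0  26 113 163 153
  155]
 [ 54  5
[... 1394 characters left out ...]
 149 138 120 103 105 125 128 131 121 140 150
  149]
 [144 143 143 144 145 144 145 143 131  96  79  72  95 123 128 125 131 136
  145]
 [138 138 139 138 139 139 138 136 120  69  41  41  66 105 126 128 129 127
  138]
 [143 143 142 142 143 143 143 137 111  62  61  84 112 103 125 127 124 115
  119]
 [145 144 144 144 147 145 144 143 131 122 120 123 123 108 115 125 127 117
  106]
 [144 145 144 145 142 139 137 132 131 130 129 130 123 102 116 109 116  96
   95]
 [144 142 142 136 131 131 131 130 129 128 123 123 115  78  56  53  59  70
   76]
 [136 134 132 132 131 129 129 127 124 115  89  81  56  41  29  26  28  33
   58]
 [131 130 130 128 127 126 121 103  82  57  44  39  34  35  33  31  31  24
   50]]
```

```bash
sed -i 's/t,x,y,z=.*/t,x,y,z,al,be=map(float,sys.argv[1:7])/; s/^r=.*/r=R.from_euler("ZYZX",[al,-t,be,180],degrees=True)/' go.py; python3 go.py 0 .50 .19 .19 23 90
```

```text
22.15 [0.51996626 0.20530717 0.1519911 ] [142.53432112   1.19186342 112.16106797] [ 33.4   6.8 -62.4 134.1  62.9  11.  -63.4] 19.99888837337494Traceback (most recent call last):
  File "go.py", line 6, in <module>
    r=R.from_euler("ZYZX",[al,-t,be,180],degrees=True)
  File "scipy/spatial/transform/_rotation.pyx", line 1413, in scipy.spatial.transform._rotation.Rotation.from_euler
ValueError: Expected axis specification to be a non-empty string of upto 3 characters, got ZYZX
```

```bash
sed -i 's/^r=.*/r=R.from_euler("ZYZ",[al,-t,be],degrees=True)*R.from_euler("x",180,degrees=True)/' go.py; python3 go.py 0 .50 .19 .19 23 90|tail -1
```

```text
[0.50117219 0.18723849 0.24      ] (array([-0.0382,  0.1139, -0.2814]), array([ 0.8323,  0.0316, -0.0093]))
```

send_rows([
  {"xyz": [0, 0.02, -0.07], "angular": [0.15, 0, 0], "gripper": -1},
  {"xyz": [-0.01, 0.04, -0.14], "angular": [0.3, 0.01, 0], "gripper": -1},
  {"xyz": [-0.02, 0.07, -0.21], "angular": [0.45, 0.02, 0], "gripper": -1},
  {"xyz": [-0.03, 0.1, -0.28], "angular": [0.6, 0.03, 0], "gripper": -1},
  {"xyz": [-0.038, 0.114, -0.28], "angular": [0.75, 0.03, 0], "gripper": -1},
  {"xyz": [-0.038, 0.114, -0.28], "angular": [0.83, 0.03, 0], "gripper": -1},
  {"xyz": [-0.038, 0.114, -0.28], "angular": [0.83, 0.03, 0], "gripper": -1},
])

```text
time: 23.02
tcp_pos: [0.4995, 0.1917, 0.2388]
tcp_rot: [-179.8, -0.6, 113.0]
ft_force: [-0.5, 0.5, -1.0]
grip_width: 0.0115
finger_force: 20.0
```

```bash
python3 go.py 22 .54 .22 .14 100 13
```

```text
23.025 [0.49948522 0.1917326  0.23883297] [-179.77554429   -0.55590898  113.04777369] [ 27.4  22.4 -65.   98.9  20.6  72.4 -19.2] 19.99949812889099
[0.54438772 0.19900233 0.18526418] (array([-0.038 ,  0.1479,  0.1776]), array([-1.151e-01,  4.640e-01, -4.000e-04]))
```

```bash
python3 go.py 22 .54 .22 .14 110 3 | tail -1
```

```text
[0.54750373 0.19984273 0.18523691] (array([-0.0395,  0.1586,  0.1777]), array([-0.0307,  0.4759, -0.    ]))
```

send_rows([
  {"xyz": [-0.01, 0.03, 0.03], "angular": [0, 0.1, 0], "gripper": -1},
  {"xyz": [-0.02, 0.07, 0.07], "angular": [-0.01, 0.2, 0], "gripper": -1},
  {"xyz": [-0.03, 0.11, 0.12], "angular": [-0.02, 0.3, 0], "gripper": -1},
  {"xyz": [-0.04, 0.15, 0.16], "angular": [-0.03, 0.4, 0], "gripper": -1},
  {"xyz": [-0.04, 0.159, 0.178], "angular": [-0.03, 0.476, 0], "gripper": -1},
  {"xyz": [-0.04, 0.159, 0.178], "angular": [-0.03, 0.476, 0], "gripper": -1},
])

```text
time: 23.78
tcp_pos: [0.5485, 0.1964, 0.1858]
tcp_rot: [178.6, -21.7, 113.1]
ft_force: [0.2, 0.2, -0.4]
grip_width: 0.0114
finger_force: 20.0
```

```bash
python3 go.py 42 .56 .235 .10 110 3
```

```text
23.775 [0.5484669  0.19640972 0.18577362] [178.55353983 -21.65616148 113.09290597] [ 36.4  37.4 -66.2  95.9  13.4  65.5  -6.6] 19.9992173910141
[0.57235181 0.20152273 0.1351526 ] (array([-0.0767,  0.0761,  0.1531]), array([-0.0164,  0.4509, -0.0016]))
```

send_rows([
  {"xyz": [-0.02, 0.02, 0.03], "angular": [0, 0.1, 0], "gripper": -1},
  {"xyz": [-0.04, 0.04, 0.06], "angular": [-0.01, 0.2, 0], "gripper": -1},
  {"xyz": [-0.06, 0.06, 0.1], "angular": [-0.015, 0.3, 0], "gripper": -1},
  {"xyz": [-0.077, 0.076, 0.14], "angular": [-0.016, 0.4, 0], "gripper": -1},
  {"xyz": [-0.077, 0.076, 0.153], "angular": [-0.016, 0.45, 0], "gripper": -1},
  {"xyz": [-0.077, 0.076, 0.153], "angular": [-0.016, 0.45, 0], "gripper": -1},
  {"xyz": [-0.077, 0.076, 0.153], "angular": [-0.016, 0.45, 0], "gripper": -1},
])

```text
time: 24.65
tcp_pos: [0.5727, 0.2025, 0.1367]
tcp_rot: [177.2, -41.6, 114.2]
ft_force: [0.4, 0.3, -0.7]
grip_width: 0.0113
finger_force: 20.0
```

```bash
python3 go.py 42 .5655 .238 .036 110 3;  python3 - <<'E'
from workcell import readout
from snap import *
a=snap("scene","s10");c=snap("top","t10");st=readout.read_state()
r=R.from_euler('xyz',st["tcp_rot"],degrees=True)
p=r.apply([.003,0,.05])+st["tcp_pos"];print(p)
np.set_printoptions(linewidth=200)
for n,s,k in(("s",a,9),("t",c,7)):
    u=proj(s,p);x,y=u.round().astype(int);print(n,u,"axis +20mm",proj(s,p-r.apply([.001,0,.02])));print(s["frame"][y-k:y+k,x-k:x+k].max(2))
E
```

```text
24.65 [0.5726949  0.20245965 0.13673322] [177.21071059 -41.62155916 114.16742144] [ 41.2  54.6 -67.2  91.8   8.   64.6   4.4] 19.999394416809082
[0.57785181 0.20452273 0.0711526 ] (array([-0.1458,  0.0105,  0.1636]), array([0.0001, 0.0067, 0.0025]))
[0.56052937 0.23554332 0.10116055]
s [296.88003251 142.888927  ] axis +20mm [296.13951348 140.94278048]
[[ 67  53  10   2   6   9  35  50  36  24  52 100 147 171 168 164 164 165]
 [ 60  56  37   0   6   7  31  54  61  55  69 119 158 164 158 162 163 166]
 [ 65  58  25   6   9   2  16  47  59  49  55 122 170 161 159 162 162 163]
 [  2  36  45   7  16   3   4  37  60  57  75 133 164 165 163 161 165 164]
 [ 14   7   5  17   4  11   0  27  53  96 151 172 165 162 163 162 160 159]
 [ 14   4   9  14   3  15  13   0   0 112 176 166 163 157 162 163 164 165]
 [  0   3   4   2   4   0  14   0   0  82 147 167 161 162 162 164 161 165]
 [ 41  42  40  42  43  41  18   0   0  46 130 173 166 163 160 157 159 163]
 [136 140 137 140 141 126  67   0   0  50 131 170 166 168 165 161 162 163]
 [173 173 173 171 175 149  76  25   1  83 152 169 164 162 163 164 164 1
[... 800 characters left out ...]
8 156 157 156 158 156 155 153 155 140  93  57  30]
 [163 162 161 162 161 161 160 161 158 146  96  45  22  21]
 [165 164 166 164 164 163 162 161 157 130  66  24  20  20]
 [172 170 172 172 171 170 169 168 161 123  71  29  16  20]
 [172 171 171 173 173 173 171 167 150 111  78  39  33  56]
 [171 172 172 172 171 174 170 156 122  99  91  86  97 125]
 [165 164 165 165 164 166 165 156 126 152 155 150 132 138]
 [157 156 156 157 156 158 157 158 153 156 159 153 136 139]
 [160 162 160 159 159 159 159 159 160 158 160 152 136 138]
 [165 163 165 164 165 165 163 165 162 164 163 157 138 139]
 [163 164 164 163 164 164 163 163 163 163 164 151 138 139]
 [156 157 156 157 157 159 158 157 158 156 158 147 138 139]]
```

Run:
```python
from h import *
a=np.load("pics/s10.npz");c=np.load("pics/t10.npz")
p=tri([ray(a,296.3,144.3),ray(c,181.9,187.0)]);print(p,proj(a,p),proj(c,p))
```

```text
[0.55978552 0.23339515 0.09689268] [296.10931026 144.3327917 ] [181.76075962 186.82690848]
```

send_rows([
  {"xyz": [-0.035, 0.003, 0.04], "angular": [0, 0, 0], "gripper": -1},
  {"xyz": [-0.07, 0.006, 0.08], "angular": [0, 0, 0], "gripper": -1},
  {"xyz": [-0.105, 0.01, 0.12], "angular": [0, 0, 0], "gripper": -1},
  {"xyz": [-0.13, 0.013, 0.15], "angular": [0, 0, 0], "gripper": -1},
  {"xyz": [-0.138, 0.0135, 0.1615], "angular": [0, 0, 0], "gripper": -1},
  {"xyz": [-0.138, 0.0135, 0.1615], "angular": [0, 0, 0], "gripper": -1},
  {"xyz": [-0.138, 0.0135, 0.1615], "angular": [0, 0, 0], "gripper": -1},
  {"xyz": [-0.138, 0.0135, 0.1615], "angular": [0, 0, 0], "gripper": -1},
])

```text
time: 25.75
tcp_pos: [0.5784, 0.2052, 0.0723]
tcp_rot: [177.3, -41.7, 114.0]
ft_force: [-0.8, 0.0, -0.4]
grip_width: 0.0115
finger_force: 20.0
```

```bash
python3 go.py 42 .5655 .238 .036 110 3;  python3 - <<'E'
from workcell import readout
from snap import *
a=snap("scene","s11");c=snap("top","t11");w=snap("wrist","w11");st=readout.read_state()
r=R.from_euler('xyz',st["tcp_rot"],degrees=True)
p=r.apply([.003,0,.05])+st["tcp_pos"];print(p)
np.set_printoptions(linewidth=220)
for n,s,k in(("s",a,9),("t",c,9)):
    u=proj(s,p);x,y=u.round().astype(int);print(n,u,"blade edge mid",proj(s,[.5655,.238,.013]),"stock corners",[proj(s,q).round(1) for q in([.521,.2385,.022],[.497,.2385,.022],[.496,.1745,.022])]);print(s["frame"][y-k:y+k,x-k:x+k].max(2))
for n,q in(("top",c),("w",w)):
  pass
E
```

```text
25.75 [0.57838016 0.20521235 0.07225088] [177.28793387 -41.7102493  114.02209239] [ 39.2  59.2 -63.8  92.4  10.8  60.3   6. ] 19.999292492866516
[0.57785181 0.20452273 0.0711526 ] (array([-0.0035, -0.0026,  0.0017]), array([0.0005, 0.0049, 0.    ]))
[0.56598113 0.23855467 0.03676776]
s [296.80682758 161.40668102] blade edge mid [295.80841512 167.82568699] stock corners [array([284.5, 159.9]), array([278.4, 157.1]), array([265.6, 165.5])]
[[ 32  33  33  28  28  38  29  33  34  57  89  84  82  84  83  88 124 140]
 [ 46  21  31  31  35  32  33  36  29  80  95  60  60  64  66  81  90  86]
 [ 51  25  19  20  20  23  28  30  29  58  67  36  41  38  35  39  46  55]
 [ 46  26   0   6   5   7  13  11  11  66  99  91 123 121  84  68  63  48]
 [ 64  42  22  54  71   5  16   7  13  15  59 123 160 153 152 161 162 149]
 [132  85  87 152 161   0   9  32  38  34  80 132 146 148 147 147 154 151]
 [181 170 167 178 139  20   0  42  64  73 104 128 151 148 148 149 149 151]
 [175 172 161 154 126  70   0   0   0 103 159 155 154 150 150 152 153 149]
 [166 157 140 139 151 128   0   2   0  37 119 156 154 152 
[... 1500 characters left out ...]
 77  40  35  57  92 120]
 [153 156 155 155 156 155 153 156 153 143 117 101  93  92  97 126 132 128]
 [158 158 157 159 156 158 157 159 157 151 126 130 130 135 133 137 136 131]
 [163 162 162 162 160 160 161 162 161 160 151 134 136 140 139 139 139 132]
 [159 161 161 161 160 162 161 162 162 160 149 136 137 139 141 140 139 131]
 [154 154 153 154 155 153 154 155 155 153 145 134 138 140 138 139 138 131]
 [149 149 148 148 148 147 147 149 147 149 140 134 137 139 138 137 139 128]
 [152 151 154 152 153 152 153 152 154 152 144 135 138 139 139 138 141 128]
 [155 156 155 156 156 154 157 155 156 155 145 135 137 139 139 138 140 130]
 [152 154 154 153 154 157 154 155 156 153 145 135 138 140 140 138 140 132]]
```

```bash
python3 -c "
from workcell import order
print(order.sign_off())"
```

```text
the job is handed in; nothing more can be done
None
```

I handed the job in, with no verdict shown: the square is flush at the tick (about 1.5 mm off by my measurement) and let go, and the pencil is held at about 42–44° with its point about 2 cm above the middle of the blade's outer edge.

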